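# Bundle stone rods in the slicing clamp

### The job

Get the full-length stone rods clamped up in one bundle, ready for slicing into tesserae: free the clamp knob and slide the jaw well open, then turn the revolving magazine until each pocket with a full-length rod in turn comes to the slot in its clear cover, take the rod out there and lay it across the clamp board between fence and jaw. When every full-length rod is on the board, push the jaw up so that they lie square, side by side without gaps between fence and jaw, centred on the jaw's width, and turn the knob tight again. Leave the short offcut in the magazine, and leave the glue tub and the nippers where they are.

Things in the scene. Friction and masses are not known exactly. Their poses are not given: they have to be found in the camera images.
- magazine: revolving stock magazine, fixed to the bench: a plywood turntable of radius 187 mm under a clear fixed dust cover. Origin on its vertical axis at bench height; its -x is the front, where the cover's slot is. Turntable's upper face 46 mm above the bench; tops of the rods lying on it 68 mm. Rods lie centred about 100 mm from the axis; the hub is 72 mm wide and 76 mm high, steel spindle up to 104 mm
- slot (a point): point in the slot of the cover, 98 mm in front of the magazine's axis and 92 mm above the bench (top of the cover); axes as the magazine's. The clear cover has radius 150 mm, underside 88 mm above the bench. Its one slot, 180 mm wide with a black edge trim, is open from the axis to the front edge (90 mm to either side of this point). Only a pocket that stands at the slot can be emptied upwards
- turntable: the turntable; origin on the magazine's axis; turns about the vertical without end stops or detents, light friction (about 1 N at the posts), stays where left. Pocket k lies k x 60 degrees counter-clockwise from its +x axis. Places: rod_a 0, rod_b 1, offcut 2, rod_c 3, rod_d 4, rod_e 5. A pocket is a radial cradle on the deck: two rails 6 mm thick and 8 mm high, 28 mm apart, 104 mm long, and a lip 12 mm high at the rim
- post_0 (a point): top of the turning post between pockets 0 and 1. Six upright round steel posts stand on the turntable's rim to turn it by, each midway between two pockets (at 30, 90, 150.. degrees from the turntable's +x), 172 mm from the axis, 20 mm in diameter, from 46 to 100 mm above the bench; they pass outside the cover
- clamp_board: rod clamp, fixed to the bench: a plywood bed 140 mm (x) by 370 mm (y), its upper face 30 mm above the bench. Origin at the centre of the underside. At its +y end a wooden fence, across the full width, stands 30 mm above the bed; its face is at local y = 163 mm. Rods are laid along the board's x, between the fence and the jaw
- fence_face (a point): point on the fence's face, at the level of the bed (30 mm above the bench), in the middle of its width; axes as the clamp board's. The bed stretches from it towards -y
- jaw (a joint): gap between fence and jaw, m: 0 shut, 0.25 fully open. The aluminium jaw slides along the board's y; its face is 120 mm wide and 30 mm high, 16 mm thick, with a low carriage 74 mm long behind it that carries the clamp knob. Slides with about 2 N when free; cannot be moved while the knob is tight. It can be drawn and pushed by the knob
- jaw_face (a point): point on the jaw's face at the level of the bed, in the middle of its width; axes as the clamp board's (the rods lie on its +y side)
- knob (a joint): turn of the clamp knob on the jaw's carriage about the vertical, rad, clockwise from above: 0 wide open, its cam wedges in the bed slot from about 0.9, 1.4 is the end stop. Below 0.4 is free, above 1.1 is tight (it takes 0.2 to 0.6 N m); it stays where it is left. At 0 its bar lies along the board's x
- knob_grip (a point): centre of the knob's bar grip, on the knob's axis, 56 mm behind the jaw's face and about 80 mm above the bench; x along the bar. The bar is black, 64 mm long, 14 mm wide and 20 mm high (70 to 90 mm above the bench), on a collar 36 mm wide and 67 to 72 mm above the bench
- rod_a: full-length square stone rod of pale marble, 100 mm long, 22 x 22 mm section, about 130 g; origin at its centre, x along its length. At the start it lies in a pocket of the magazine, pointing from the hub to the rim. Only three or four of the five rods rod_a to rod_e are there (the others are None)
- rod_b: full-length square stone rod of pale marble, 100 mm long, 22 x 22 mm section, about 130 g; origin at its centre, x along its length. At the start it lies in a pocket of the magazine, pointing from the hub to the rim. Only three or four of the five rods rod_a to rod_e are there (the others are None)
- rod_c: full-length square stone rod of pale marble, 100 mm long, 22 x 22 mm section, about 130 g; origin at its centre, x along its length. At the start it lies in a pocket of the magazine, pointing from the hub to the rim. Only three or four of the five rods rod_a to rod_e are there (the others are None)
- rod_d: full-length square stone rod of pale marble, 100 mm long, 22 x 22 mm section, about 130 g; origin at its centre, x along its length. At the start it lies in a pocket of the magazine, pointing from the hub to the rim. Only three or four of the five rods rod_a to rod_e are there (the others are None)
- rod_e: full-length square stone rod of pale marble, 100 mm long, 22 x 22 mm section, about 130 g; origin at its centre, x along its length. At the start it lies in a pocket of the magazine, pointing from the hub to the rim. Only three or four of the five rods rod_a to rod_e are there (the others are None)
- offcut: short offcut of the same marble, 46 mm long, 22 x 22 mm section; origin at its centre. It lies in a pocket of the magazine and stays there
- glue_tub: white open plastic tub, 84 mm wide, 55 mm high, loose on the bench; origin at the centre of its underside; leave it alone
- nippers: tile nippers with black grips, about 170 mm long, lying loose on the bench; leave them alone
Not all that is in view belongs to the job. Leave any yellow look-alike of the rod_e alone.

How it is judged:
On the way, in this order (a step that is already met when the one before it is completed fails the run):
1. the clamp knob is free (below 0.4 rad) (value of joint knob below 0.4 rad), for 0.2 s.
2. every full-length rod there is lies on the clamp board between fence and jaw, within 40 mm of the middle of the width (x of rod_a in the frame of fence_face between -0.04 and 0.04 m and z of rod_a in the frame of fence_face between 0.006 and 0.016 m and y of each of rod_a, rod_b, rod_c, rod_d, rod_e in the frame of fence_face below -0.008 m and y of each of rod_a, rod_b, rod_c, rod_d, rod_e in the frame of jaw_face above 0.008 m and linear speed of each of rod_a, rod_b, rod_c, rod_d, rod_e below 0.05 m/s and x of rod_b in the frame of fence_face between -0.04 and 0.04 m and z of rod_b in the frame of fence_face between 0.006 and 0.016 m and x of rod_c in the frame of fence_face between -0.04 and 0.04 m and z of rod_c in the frame of fence_face between 0.006 and 0.016 m and x of rod_d in the frame of fence_face between -0.04 and 0.04 m and z of rod_d in the frame of fence_face between 0.006 and 0.016 m and x of rod_e in the frame of fence_face between -0.04 and 0.04 m and z of rod_e in the frame of fence_face between 0.006 and 0.016 m), for 0.2 s.
At the end, for the whole second after the job is handed in: knob tight (over 1.1 rad); every full-length rod flat on the bed, along the board's x (within 0.1 rad), centred within 25 mm; the first against the fence, the others side by side, the jaw against the last, no gap over about 4 mm; all at rest, the offcut still in the magazine (value of joint knob above 1.1 rad and value of joint jaw below 0.098 m and x of rod_a in the frame of fence_face between -0.025 and 0.025 m and z of rod_a in the frame of fence_face between 0.006 and 0.016 m and angle between the x axis of each of rod_a, rod_b, rod_c, rod_d, rod_e and the x axis of clamp_board, either way round below 0.1 rad and linear speed of each of rod_a, rod_b, rod_c, rod_d, rod_e below 0.02 m/s and (y of rod_a in the frame of fence_face between -0.015 and -0.007 m or y of rod_a in the frame of fence_face between -0.039 and -0.028 m or y of rod_a in the frame of fence_face between -0.063 and -0.049 m or y of rod_a in the frame of fence_face between -0.087 and -0.07 m) and x of rod_b in the frame of fence_face between -0.025 and 0.025 m and z of rod_b in the frame of fence_face between 0.006 and 0.016 m and (y of rod_b in the frame of fence_face between -0.015 and -0.007 m or y of rod_b in the frame of fence_face between -0.039 and -0.028 m or y of rod_b in the frame of fence_face between -0.063 and -0.049 m or y of rod_b in the frame of fence_face between -0.087 and -0.07 m) and x of rod_c in the frame of fence_face between -0.025 and 0.025 m and z of rod_c in the frame of fence_face between 0.006 and 0.016 m and (y of rod_c in the frame of fence_face between -0.015 and -0.007 m or y of rod_c in the frame of fence_face between -0.039 and -0.028 m or y of rod_c in the frame of fence_face between -0.063 and -0.049 m or y of rod_c in the frame of fence_face between -0.087 and -0.07 m) and x of rod_d in the frame of fence_face between -0.025 and 0.025 m and z of rod_d in the frame of fence_face between 0.006 and 0.016 m and (y of rod_d in the frame of fence_face between -0.015 and -0.007 m or y of rod_d in the frame of fence_face between -0.039 and -0.028 m or y of rod_d in the frame of fence_face between -0.063 and -0.049 m or y of rod_d in the frame of fence_face between -0.087 and -0.07 m) and x of rod_e in the frame of fence_face between -0.025 and 0.025 m and z of rod_e in the frame of fence_face between 0.006 and 0.016 m and (y of rod_e in the frame of fence_face between -0.015 and -0.007 m or y of rod_e in the frame of fence_face between -0.039 and -0.028 m or y of rod_e in the frame of fence_face between -0.063 and -0.049 m or y of rod_e in the frame of fence_face between -0.087 and -0.07 m) and (y of rod_a in the frame of fence_face between -0.015 and -0.007 m or y of rod_b in the frame of fence_face between -0.015 and -0.007 m or y of rod_c in the frame of fence_face between -0.015 and -0.007 m or y of rod_d in the frame of fence_face between -0.015 and -0.007 m or y of rod_e in the frame of fence_face between -0.015 and -0.007 m) and (y of rod_a in the frame of fence_face between -0.039 and -0.028 m or y of rod_b in the frame of fence_face between -0.039 and -0.028 m or y of rod_c in the frame of fence_face between -0.039 and -0.028 m or y of rod_d in the frame of fence_face between -0.039 and -0.028 m or y of rod_e in the frame of fence_face between -0.039 and -0.028 m) and (y of rod_a in the frame of fence_face between -0.063 and -0.049 m or y of rod_b in the frame of fence_face between -0.063 and -0.049 m or y of rod_c in the frame of fence_face between -0.063 and -0.049 m or y of rod_d in the frame of fence_face between -0.063 and -0.049 m or y of rod_e in the frame of fence_face between -0.063 and -0.049 m) and y of any of rod_a, rod_b, rod_c, rod_d, rod_e in the frame of jaw_face below 0.016 m and horizontal distance between offcut and magazine below 0.16 m); the robot touches nothing.
It fails at once if the offcut is taken out of the magazine (horizontal distance between offcut and magazine above 0.19 m).
It fails at once if the glue tub or the nippers are moved by more than 40 mm (distance of any of glue_tub, nippers from where it was at the start of the episode above 0.04 m).
Of rod_a, rod_b, rod_c, rod_d, rod_e only 3 to 4 are there at a start; the rules pass over those that are not, and their reading is None.
At some moment in a run one of rod_a, rod_b, rod_c, rod_d, rod_e may be knocked a few centimetres aside while the robot is not near it.
Once in a run the grip may slacken for a moment while it holds something.
It also fails if it takes over 210 s, if anything falls off the work surface, if the arm or the gripper's body presses on something with over 40 N, if the wrist force passes 120 N, or if a joint passes its speed limit or range.

### The arm

A 7-joint arm with a two-finger parallel gripper is mounted at the origin on the work surface. World frame = base frame: x ahead of the robot, y to its left, z up, the work surface at z = 0. Lengths are in m, angles in rad, forces in N, time in s.
With the tool pointing down it reaches from about 0.4 to 0.85 m from the base axis. Payload 10.4 kg.
Tool frame: the origin (TCP) lies between the finger pads; the fingertips stand 22 mm ahead of it and the grasp point (between the pads) lies 3 mm ahead of it (r.nose_length is the distance from the TCP to the fingertips, in m); z points along the fingers, y is the line along which they close (so a half turn about z gives the same grasp; the last joint's range is limited). The gripper opens to 87 mm and grips with 3 to 60 N. Pads are 19 mm wide; open, the fingers measure 117 mm over their backs; the gripper's body (75 mm by 190 mm) begins 51 mm behind the grasp point.
Start: joints at [1.086, 0.332, -0.065, 1.46, 0.022, 1.35, -0.088], TCP at [0.278, -0.56, 0.245] pointing down, gripper open.
Joint ranges: [-2.6, 2.6], [-0.5, 2.12], [-1.47, 1.34], [0.16, 2.42], [-1.27, 4.41], [0.06, 2.06], [-2.6, 2.6]. Speed limits (rad/s): [2.22, 2.22, 2.79, 2.79, 3.14, 3.14, 3.14].

### API

Orientations are given as a unit quaternion [x, y, z, w].
In Python, from bench import readout, cams, r gives the robot as it stands. The module is installed in compiled form; this text tells all that it offers.
- The arm moves only by the tool step_arm, never from a script. Its argument "deltas" is a list that holds one entry, the list of rows, each a list of 7 numbers: the turn, a rotation vector about the tool's x, y, z in rad, then the shift along the tool's x, y, z in m, then the opening in per cent of the stroke, from 0 (shut) to 100 (fully open). A call has 1 to 20 rows; each row is the pose to reach, as a shift and turn from the pose commanded when the call began, along the tool's axes at that moment; what a row does not reach only later rows make up. A row lasts 1/8 s, in which the tool goes at most 62.5 mm and 10.7 degrees, less where a joint would pass 70% of its speed; a pose out of reach is approached as far as the arm can. A call with a gripper value outside its range is refused whole. The fingers move at their own pace and stop on an object; "squeeze" is the grip in N (left out, the last holds). Time passes only in rows, so rows that repeat a pose let the fingers close. It gives the time, the measured TCP pose, the force, the opening and the grip force at its end, in the units of the state.
- readout.read_state(): the state, without advancing time (a new reading comes with each control period).
- cams.camera(name): name is "side" or "top"; returns a dict with "img" (480x640x3 uint8, red, green, blue), "fx", "fy", "cx", "cy" (pixels), "origin" and "rotation" of the camera in the world. Camera axes: x right, y up, looking along -z (the intrinsics and any distortion apply to the point x, -y, -z); pixel columns grow to the right and rows downward; lengths in m; the calibration is good to about 2 mm. A picture is of the moment at which its call begins. There is no depth.
- r.close_job(): hands the job in; it is judged then, once.
The state is a dict: "time": time; "joint_positions": joint angles; "joint_vel": joint speeds; "joint_torque": joint torques, N m; "ee_pos": TCP position; "eef_rot": TCP orientation; "ft_force": force on the tool from outside, world axes, zero at the start; "torque": the same for the moment, N m; "width": finger opening in m; "grip_force": force on a finger pad.
Only numpy, scipy, OpenCV 4.12 (cv2) and the standard library are available. Lean on these libraries where they do the work, as an engineer would, in place of code of your own. Each camera call takes 0.05 s, during which the arm holds its last target. There are 200 camera calls.

## Working session

There is one attempt and no reset: what is moved stays moved. The work goes in short steps, Python scripts to look and compute and a tool call to move; the robot and the scene stay as the last step left them, time stands still between calls to the robot, and variables do not carry over. Pictures are saved under pics/ and viewed, at most 14 in all, crops included, and the job is handed in when it is done.

Besides the shell and the picture viewer there is one more tool, called after ">>>" by a JSON object that holds its "method" and its "body", one argument or row to a line. step_arm: Moves the arm, as the interface text tells. Its arguments: {"type":"object","properties":{"deltas":{"type":"array"},"squeeze":{"type":"number"}},"required":["deltas"]}

```bash
mkdir -p pics; cat > h.py <<'E'
import numpy as np, cv2
from scipy.spatial.transform import Rotation as R
from bench import readout, cams, r
def shot(name, fn, crop=None, scale=1):
    c=cams.camera(name); im=c["img"][:,:,::-1]
    np.save('pics/%s_last.npy'%name, im)
    if crop: x0,y0,x1,y1=crop; im=im[y0:y1,x0:x1]
    if scale!=1: im=cv2.resize(im,None,fx=scale,fy=scale,interpolation=cv2.INTER_CUBIC)
    cv2.imwrite('pics/'+fn,im); return c
def ray(c,u,v):
    p=np.array([[[u,v]]],float); K=np.array([[c["fx"],0,c["cx"]],[0,c["fy"],c["cy"]],[0,0,1]])
    D=np.array(c.get("distortion",c.get("dist",np.zeros(5))),float)
    x,y=cv2.undistortPoints(p,K,D)[0,0]
    return np.array(c["origin"]), np.array(c["rotation"]).reshape(3,3)@np.array([x,-y,-1])
def onz(c,u,v,z):
    o,d=ray(c,u,v); return o+d*(z-o[2])/d[2]
def proj(c,P):
    q=np.array(c["rotation"]).T@(np.array(P)-c["origin"]); return c["cx"]+c["fx"]*q[0]/-q[2], c["cy"]+c["fy"]*-q[1]/-q[2]
E
python3 - <<'E'
from h import *
for n in("top","side"):
    c=shot(n,n+"0.png"); print({k:(v if k!="img" else v.shape) for k,v in c.items()})
print(readout.read_state())
E
```

```text
{'img': (480, 640, 3), 'fx': 480.15253625768787, 'fy': 480.15253625768787, 'cx': 326.86070251306205, 'cy': 242.99423632604282, 'origin': array([0.43283276, 0.05098157, 1.06133437]), 'rotation': array([-0.0327363 ,  0.01682753,  0.71474366, -0.69841726])}
{'img': (480, 640, 3), 'fx': 549.7040578965618, 'fy': 549.7040578965618, 'cx': 319.51965220508816, 'cy': 240.1438452821126, 'origin': array([0.44245224, 0.86648796, 1.04955776]), 'rotation': array([-0.01191598,  0.3407817 ,  0.93874865, -0.04976764])}
{'time': 0.1, 'joint_positions': array([ 1.08643005,  0.33280803, -0.0646688 ,  1.46081158,  0.02160813,
        1.34990466, -0.08849322]), 'joint_vel': array([-0.00065507, -0.00154527,  0.00071609, -0.00157332,  0.00016937,
       -0.00145886,  0.00015593]), 'joint_torque': array([ 1.37969662e-03, -6.24548364e+01,  2.48867786e-02, -3.90716279e+01,
       -6.13555452e-02,  3.66423524e-02,  9.00004636e-06]), 'ee_pos': array([ 0.27830248, -0.55928312,  0.24385565]), 'eef_rot': array([ 9.73464799e-01,  2.28835973e-01, -1.76485540e-04, -5.92395261e-04]), 'ft_force': array([ 0.65714529, -0.51870821, -0.18092397]), 'torque': array([-0.00647754, -0.03632782, -0.01596328]), 'grip_force': 0.0, 'width': 0.08717424218670561}
```

View pics/top0.png

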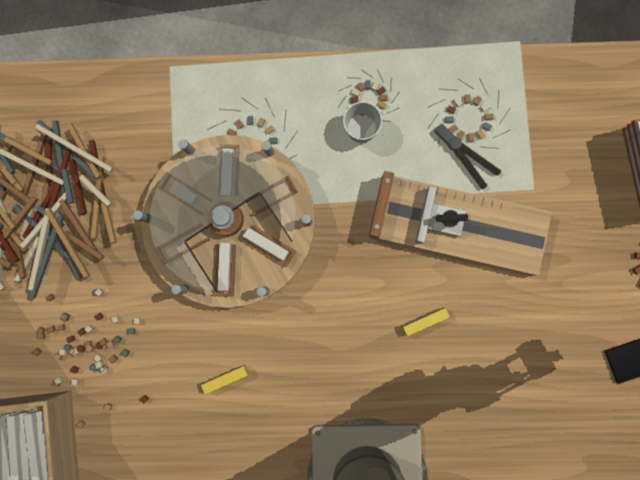

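View pics/side0.png

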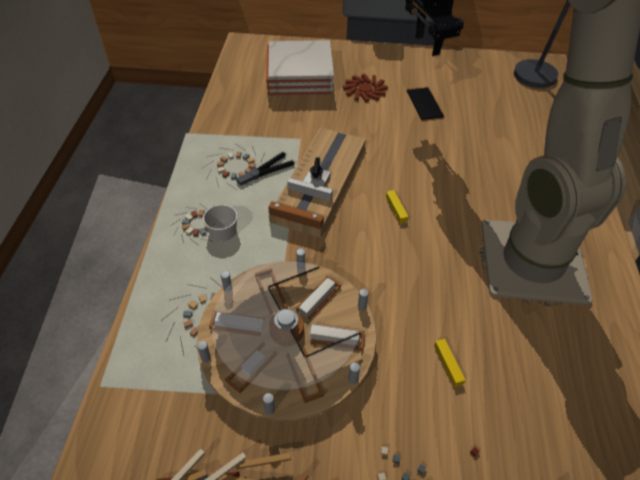

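```bash
sed -i 's/np.array(c\["rotation"\]).reshape(3,3)@/rot(c)@/; s/np.array(c\["rotation"\]).T@/rot(c).T@/' h.py; cat >> h.py <<'E'
def rot(c): return R.from_quat(c["rotation"]).as_matrix()
E
python3 - <<'E'
from h import *
c=shot("top","mag1.png",(125,125,325,315),3)
im=np.load('pics/top_last.npy')
cv2.imwrite('pics/board1.png',cv2.resize(im[160:285,360:560],None,fx=4,fy=4,interpolation=cv2.INTER_CUBIC))
print(onz(c,223,217,0.1),onz(c,451,218,.08),proj(c,[0,0,0]))
E
```

```text
[0.55839928 0.28106203 0.1       ] [ 0.54714898 -0.18262794  0.08      ] (np.float64(366.7529395577029), np.float64(478.879820135803))
```

View pics/mag1.png

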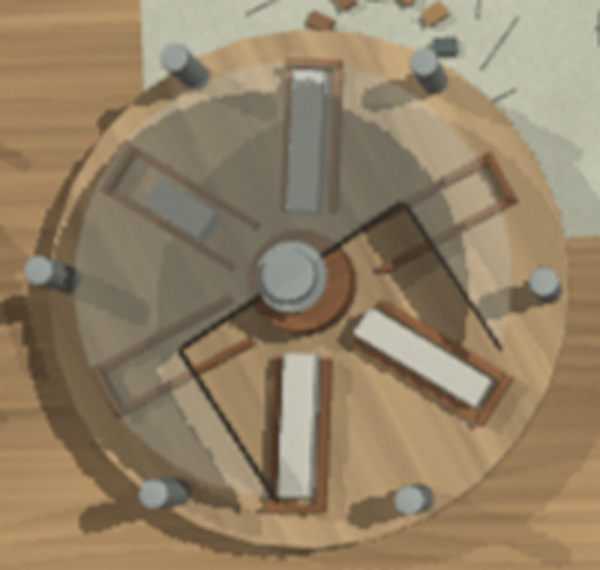

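View pics/board1.png

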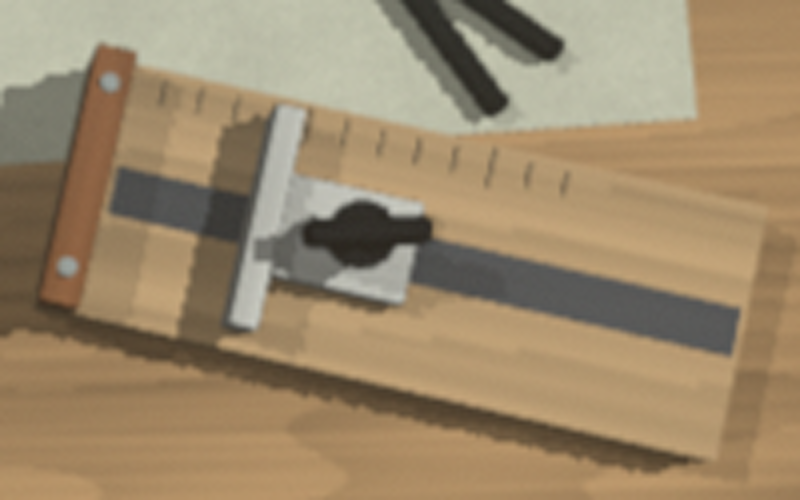

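```bash
cat > fit.py <<'E'
from h import *
from scipy.optimize import least_squares
c=cams.camera("top")
m=lambda p:np.array(p)/3.+[125,125]; b=lambda p:np.array(p)/4.+[360,160]
posts=[onz(c,*m(p),.1)[:2] for p in [(180,58),(425,62),(40,270),(543,283),(155,492),(410,498)]]
def cs(a): return np.array([np.cos(a),np.sin(a)])
def res(q,ks): return np.concatenate([q[:2]+.172*cs(q[2]+k*np.pi/3)-p for k,p in zip(ks,posts)])
q0=np.array([.558,.281])
ks=[0,5,1,4,2,3]
a=[np.arctan2(*(p-q0)[::-1]) for p in posts]
s=least_squares(res,[*q0,a[0]],args=(ks,)); print("axis",s.x,"rms mm",1e3*np.sqrt(np.mean(s.fun**2)))
# turntable yaw: offcut (pocket 2) direction
off=onz(c,*m((180,207)),.068)[:2]-s.x[:2]; ao=np.arctan2(off[1],off[0]); print("offcut dir",ao,np.linalg.norm(off))
t=[s.x[2]-np.pi/6-k*np.pi/3 for k in range(6)]; print("tt yaw",[x for x in t if abs((x+2*np.pi/3-ao+np.pi)%(2*np.pi)-np.pi)<.4])
for n,p in dict(c1=(180,348),c2=(405,205),e1=(275,497),e2=(500,348)).items(): print(n,onz(c,*m(p),.090)[:2]-s.x[:2])
for n,p,e in [("d",(300,355),(293,497)),("e",(362,322),(485,395)),("b",(305,210),(310,72))]:
    A=onz(c,*m(p),.068)[:2]-s.x[:2];B=onz(c,*m(e),.068)[:2]-s.x[:2];print(n,(A+B)/2,np.linalg.norm(B-A),np.arctan2(*(B-A)[::-1]))
# board
obs=[((135,52),.06,(.07,.163)),((78,308),.06,(-.07,.163)),((770,208),.03,(.07,-.185)),((715,462),.03,(-.07,-.185))]
def rb(q):
    M=R.from_euler('z',q[2]).as_matrix()[:2,:2]; return np.concatenate([q[:2]+M@np.array(l)-onz(c,*b(p),z)[:2] for p,z,l in obs])
s=least_squares(rb,[.55,-.18,-.2]); print("board",s.x,np.round(1e3*s.fun,1))
M=R.from_euler('z',s.x[2]).as_matrix()[:2,:2]
for n,p,z in [("jawtop",(277,105),.06),("jawbot",(230,325),.06),("knob",(365,232),.09),("kn1",(305,232),.09),("kn2",(432,228),.09)]:
    w=onz(c,*b(p),z)[:2]; print(n,w,M.T@(w-s.x[:2]))
E
python3 fit.py
```

```text
axis [0.55868918 0.28263158 0.47256132] rms mm 1.291207287124088
offcut dir 1.0055085990871058 0.10195806060462795
tt yaw [np.float64(-1.0982350090731812)]
c1 [-0.04636668  0.07920731]
c2 [ 0.04792138 -0.07575578]
e1 [-0.14880603  0.01478332]
e2 [-0.05161103 -0.13909997]
d [-0.10052892  0.0050833 ] 0.0982924810280181 3.084762502324924
e [-0.05587908 -0.08362808] 0.09992287923274872 -2.1271306059599735
b [ 0.09920767 -0.00412328] 0.09815875713792753 -0.04372604608875215
board [ 0.53955717 -0.2129562  -0.25333151] [ 0.4 -1.3 -0.7 -0.2  0.5  1.3 -0.2  0.1]
jawtop [ 0.61759158 -0.14472977] [0.05844414 0.08560664]
jawbot [ 0.50254356 -0.11608991] [-0.06010989  0.08449786]
knob [ 0.54597143 -0.18075024] [-0.00186226  0.03278565]
kn1 [ 0.54673072 -0.15055879] [-0.00869411  0.06220378]
kn2 [ 0.54715792 -0.21449895] [0.00774482 0.00041148]
```

```bash
cat >> h.py <<'E'
def yaw(s):
    x=R.from_quat(s["eef_rot"]).as_matrix()[:,0]; return np.arctan2(x[1],x[0])
def rows(*wps):
    """wps: (X,Y,Z,psi); deltas from the measured pose, in tool axes (full tilt correction)"""
    s=readout.read_state(); R0=R.from_quat(s["eef_rot"]); p0=np.array(s["ee_pos"])
    print("t %.2f"%s["time"],"pos",np.round(p0,4),"yaw %.3f"%yaw(s),"w %.4f"%s["width"],"F",np.round(s["ft_force"],1))
    for X,Y,Z,ps in wps:
        x=np.array([np.cos(ps),np.sin(ps),0]);z=np.array([0,0,-1.]);Rt=R.from_matrix(np.stack([x,np.cross(z,x),z],1))
        print(np.round((R0.inv()*Rt).as_rotvec(),3).tolist(),np.round(R0.inv().apply(np.array([X,Y,Z])-p0),4).tolist())
E
python3 -c "
from h import *
rows((.547,-.184,.2,1.578),(.547,-.184,.096,1.578))"
```

```text
t 0.20 pos [ 0.2784 -0.5594  0.2441] yaw 0.462 w 0.0870 F [ 0.1  0.2 -0.2]
[-0.001, -0.0, -1.116] [0.4077, -0.2163, 0.0442]
[-0.001, -0.0, -1.116] [0.4077, -0.2162, 0.1482]
```

>>> {"method": "step_arm", "body": {
  "deltas": [
    [[0, 0, -1.116, 0.408, -0.216, 0.044, 60], [0, 0, -1.116, 0.408, -0.216, 0.044, 60], [0, 0, -1.116, 0.408, -0.216, 0.044, 60], [0, 0, -1.116, 0.408, -0.216, 0.044, 60], [0, 0, -1.116, 0.408, -0.216, 0.044, 60], [0, 0, -1.116, 0.408, -0.216, 0.044, 60], [0, 0, -1.116, 0.408, -0.216, 0.044, 60], [0, 0, -1.116, 0.408, -0.216, 0.044, 60], [0, 0, -1.116, 0.408, -0.216, 0.044, 60], [0, 0, -1.116, 0.408, -0.216, 0.044, 60], [0, 0, -1.116, 0.408, -0.216, 0.044, 60], [0, 0, -1.116, 0.408, -0.216, 0.044, 60]]
  ],
  "squeeze": 15
}}

```text
time: 1.7
ee_pos: [0.5471, -0.1854, 0.2007]
eef_rot: [0.705, 0.709, -0.0, 0.0]
ft_force: [1.4, -0.2, 0.3]
width: 0.0521
grip_force: 0.0
```

```bash
python3 -c "
from h import *
rows((.547,-.184,.2,1.578),(.547,-.184,.097,1.578))"
```

```text
t 1.70 pos [ 0.5471 -0.1854  0.2007] yaw 1.576 w 0.0521 F [ 1.4 -0.2  0.3]
[0.0, 0.0, -0.002] [0.0014, -0.0001, 0.0007]
[0.0, 0.0, -0.002] [0.0014, -0.0001, 0.1037]
```

Moves behave as expected. Descend on the knob bar and close.

>>> {"method": "step_arm", "body": {
  "deltas": [
    [[0, 0, 0, 0.001, 0, 0.05, 60], [0, 0, 0, 0.001, 0, 0.08, 60], [0, 0, 0, 0.001, 0, 0.095, 60], [0, 0, 0, 0.001, 0, 0.104, 60], [0, 0, 0, 0.001, 0, 0.104, 60], [0, 0, 0, 0.001, 0, 0.104, 0], [0, 0, 0, 0.001, 0, 0.104, 0], [0, 0, 0, 0.001, 0, 0.104, 0], [0, 0, 0, 0.001, 0, 0.104, 0], [0, 0, 0, 0.001, 0, 0.104, 0], [0, 0, 0, 0.001, 0, 0.104, 0], [0, 0, 0, 0.001, 0, 0.104, 0]]
  ],
  "squeeze": 15
}}

```text
time: 3.2
ee_pos: [0.5485, -0.1834, 0.0968]
eef_rot: [0.705, 0.71, 0.001, 0.001]
ft_force: [5.7, 0.0, -3.0]
width: 0.0141
grip_force: 15.0
```

>>> {"method": "step_arm", "body": {
  "deltas": [
    [[0, 0, -0.1, 0, 0.001, 0, 0], [0, 0, -0.2, 0, 0.001, 0, 0], [0, 0, -0.3, 0, 0.001, 0, 0], [0, 0, -0.4, 0, 0.001, 0, 0], [0, 0, -0.5, 0, 0.001, 0, 0], [0, 0, -0.6, 0, 0.001, 0, 0], [0, 0, -0.7, 0, 0.001, 0, 0], [0, 0, -0.8, 0, 0.001, 0, 0], [0, 0, -0.9, 0, 0.001, 0, 0], [0, 0, -1.0, 0, 0.001, 0, 0], [0, 0, -1.1, 0, 0.001, 0, 0], [0, 0, -1.2, 0, 0.001, 0, 0], [0, 0, -1.26, 0, 0.001, 0, 0], [0, 0, -1.26, 0, 0.001, 0, 0], [0, 0, -1.26, 0, 0.001, 0, 0]]
  ],
  "squeeze": 40
}}

```text
time: 5.08
ee_pos: [0.5484, -0.1837, 0.0966]
eef_rot: [0.152, 0.988, -0.0, -0.0]
ft_force: [-1.3, -0.4, 1.9]
width: 0.0138
grip_force: 38.9
```

```bash
python3 -c "
from h import *
s=readout.read_state();print(s['torque'],s['grip_force'])
d=-.14;b=-.2533
X,Y,Z=s['ee_pos']
rows((X-d*np.sin(b),Y+d*np.cos(b),Z,yaw(s)))"
```

```text
[-0.19525526  0.22823149 -0.11347713] 38.908182978630066
t 5.08 pos [ 0.5484 -0.1837  0.0966] yaw 2.836 w 0.0138 F [-1.3 -0.4  1.9]
[-0.0, -0.0, 0.0] [-0.0073, -0.1398, 0.0001]
```

>>> {"method": "step_arm", "body": {
  "deltas": [
    [[0, 0, 0, -0.0007, -0.014, 0, 0], [0, 0, 0, -0.0015, -0.028, 0, 0], [0, 0, 0, -0.002, -0.042, 0, 0], [0, 0, 0, -0.003, -0.056, 0, 0], [0, 0, 0, -0.0037, -0.07, 0, 0], [0, 0, 0, -0.0044, -0.084, 0, 0], [0, 0, 0, -0.005, -0.098, 0, 0], [0, 0, 0, -0.0058, -0.112, 0, 0], [0, 0, 0, -0.0065, -0.126, 0, 0], [0, 0, 0, -0.0073, -0.14, 0, 0], [0, 0, 0, -0.0073, -0.14, 0, 0], [0, 0, 0, -0.0073, -0.14, 0, 0]]
  ]
}}

```text
time: 6.58
ee_pos: [0.5131, -0.3202, 0.0966]
eef_rot: [0.152, 0.988, -0.0, -0.0]
ft_force: [-3.8, 0.0, 5.1]
width: 0.0134
grip_force: 39.3
```

```bash
cat > turn.py <<'E'
from h import *
A=np.array([.5587,.2826]); F=3.695
def post(a,z,rad=.172): return (A[0]+rad*np.cos(a),A[1]+rad*np.sin(a),z,a-np.pi)
E
python3 -c "
from turn import *
for k in range(6): print(k,(-1.10+np.pi/6+k*np.pi/3)%(2*np.pi), ((-1.10+np.pi/6+k*np.pi/3)-F+np.pi)%(2*np.pi)-np.pi)
"
```

```text
0 5.706784082777885 2.0117840827778855
1 0.47079632679489636 3.058981633974483
2 1.5179938779914939 -2.177006122008506
3 2.5651914291880917 -1.129808570811908
4 3.612388980384689 -0.0826110196153107
5 4.659586531581287 0.964586531581288
```

```bash
python3 -c "
from turn import *
s=readout.read_state();X,Y,Z=s['ee_pos']
a=F-.083
rows((X,Y,.2,yaw(s)),post(a,.2),post(a,.085))"
```

```text
t 6.58 pos [ 0.5131 -0.3202  0.0966] yaw 2.837 w 0.0134 F [-3.8  0.   5.1]
[-0.001, -0.0, 0.0] [0.0, -0.0001, -0.1034]
[-0.001, 0.001, 2.366] [0.2603, 0.4682, -0.1038]
[-0.001, 0.001, 2.366] [0.2603, 0.4684, 0.0112]
```

>>> {"method": "step_arm", "body": {
  "deltas": [
    [[0, 0, 0, 0, 0, 0, 50], [0, 0, 0, 0, 0, 0, 50], [0, 0, 0, 0, 0, -0.05, 50], [0, 0, 0, 0, 0, -0.103, 50], [0, 0, 2.366, 0.26, 0.468, -0.104, 50], [0, 0, 2.366, 0.26, 0.468, -0.104, 50], [0, 0, 2.366, 0.26, 0.468, -0.104, 50], [0, 0, 2.366, 0.26, 0.468, -0.104, 50], [0, 0, 2.366, 0.26, 0.468, -0.104, 50], [0, 0, 2.366, 0.26, 0.468, -0.104, 50], [0, 0, 2.366, 0.26, 0.468, -0.104, 50], [0, 0, 2.366, 0.26, 0.468, -0.104, 50], [0, 0, 2.366, 0.26, 0.468, -0.104, 50], [0, 0, 2.366, 0.26, 0.468, -0.104, 50], [0, 0, 2.366, 0.26, 0.468, -0.104, 50], [0, 0, 2.366, 0.26, 0.468, -0.104, 50], [0, 0, 2.366, 0.26, 0.468, -0.104, 50], [0, 0, 2.366, 0.26, 0.468, -0.104, 50], [0, 0, 2.366, 0.26, 0.468, -0.104, 50]]
  ],
  "squeeze": 20
}}

```text
time: 8.95
ee_pos: [0.4053, 0.2055, 0.2005]
eef_rot: [0.972, 0.234, 0.0, 0.0]
ft_force: [-0.5, 0.1, 0.2]
width: 0.0437
grip_force: 0.0
```

```bash
python3 -c "
from turn import *
a=F-.083
rows(post(a,.2),post(a,.085))"
```

```text
t 8.95 pos [0.4053 0.2055 0.2005] yaw 0.473 w 0.0437 F [-0.5  0.1  0.2]
[0.0, -0.0, 0.003] [-0.0003, 0.0008, 0.0005]
[0.0, -0.0, 0.003] [-0.0003, 0.0008, 0.1155]
```

>>> {"method": "step_arm", "body": {
  "deltas": [
    [[0, 0, 0, 0, 0.001, 0.05, 50], [0, 0, 0, 0, 0.001, 0.09, 50], [0, 0, 0, 0, 0.001, 0.115, 50], [0, 0, 0, 0, 0.001, 0.115, 50], [0, 0, 0, 0, 0.001, 0.115, 0], [0, 0, 0, 0, 0.001, 0.115, 0], [0, 0, 0, 0, 0.001, 0.115, 0], [0, 0, 0, 0, 0.001, 0.115, 0], [0, 0, 0, 0, 0.001, 0.115, 0]]
  ],
  "squeeze": 15
}}

```text
time: 10.07
ee_pos: [0.4065, 0.2044, 0.0862]
eef_rot: [0.972, 0.234, 0.001, 0.0]
ft_force: [-1.6, -1.3, 5.5]
width: 0.0195
grip_force: 15.0
```

```bash
python3 -c "
from turn import *
s=readout.read_state();p=np.array(s['ee_pos'][:2])-A;a0=np.arctan2(p[1],p[0])%(2*np.pi);print(a0-F,np.linalg.norm(p))
rad=np.linalg.norm(p)
rows(*[post(a,s['ee_pos'][2],rad) for a in np.linspace(a0,F+np.pi/6,10)[1:]],post(F+np.pi/6,.2,rad))"
```

```text
-0.07907987471121825 0.17112122502280208
t 10.07 pos [0.4065 0.2044 0.0862] yaw 0.472 w 0.0195 F [-1.6 -1.3  5.5]
[0.001, -0.001, -0.07] [0.0004, 0.0114, 0.0]
[0.001, -0.001, -0.137] [0.0016, 0.0228, 0.0]
[0.001, -0.001, -0.203] [0.0035, 0.0341, 0.0]
[0.001, -0.001, -0.27] [0.0062, 0.0453, 0.0]
[0.001, -0.001, -0.337] [0.0096, 0.0562, 0.0]
[0.001, -0.001, -0.404] [0.0138, 0.0669, 0.0001]
[0.001, -0.001, -0.471] [0.0187, 0.0773, 0.0001]
[0.001, -0.001, -0.538] [0.0242, 0.0873, 0.0001]
[0.001, -0.001, -0.605] [0.0304, 0.0969, 0.0001]
[0.001, -0.001, -0.605] [0.0305, 0.097, -0.1137]
```

>>> {"method": "step_arm", "body": {
  "deltas": [
    [[0, 0, -0.07, 0.0004, 0.0114, 0, 0], [0, 0, -0.137, 0.0016, 0.0228, 0, 0], [0, 0, -0.203, 0.0035, 0.0341, 0, 0], [0, 0, -0.27, 0.006, 0.0453, 0, 0], [0, 0, -0.337, 0.0096, 0.0562, 0, 0], [0, 0, -0.404, 0.0138, 0.067, 0, 0], [0, 0, -0.471, 0.0187, 0.0773, 0, 0], [0, 0, -0.538, 0.0242, 0.0873, 0, 0], [0, 0, -0.605, 0.0304, 0.097, 0, 0], [0, 0, -0.605, 0.0304, 0.097, 0, 0], [0, 0, -0.605, 0.0304, 0.097, 0, 40], [0, 0, -0.605, 0.0304, 0.097, 0, 40], [0, 0, -0.605, 0.0304, 0.097, -0.06, 40], [0, 0, -0.605, 0.0304, 0.097, -0.114, 40], [0, 0, -0.605, -0.09, 0.1, -0.19, 40], [0, 0, -0.605, -0.09, 0.1, -0.19, 40], [0, 0, -0.605, -0.09, 0.1, -0.19, 40], [0, 0, -0.605, -0.09, 0.1, -0.19, 40]]
  ]
}}

```text
time: 12.32
ee_pos: [0.3705, 0.0734, 0.2771]
eef_rot: [0.859, 0.511, 0.001, 0.003]
ft_force: [0.4, 0.4, -0.3]
width: 0.0349
grip_force: 0.0
```

```bash
python3 -c "
from h import *
shot('top','t2.png',(120,120,560,420),1.8)"
```

```text
(no output)
```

View pics/t2.png

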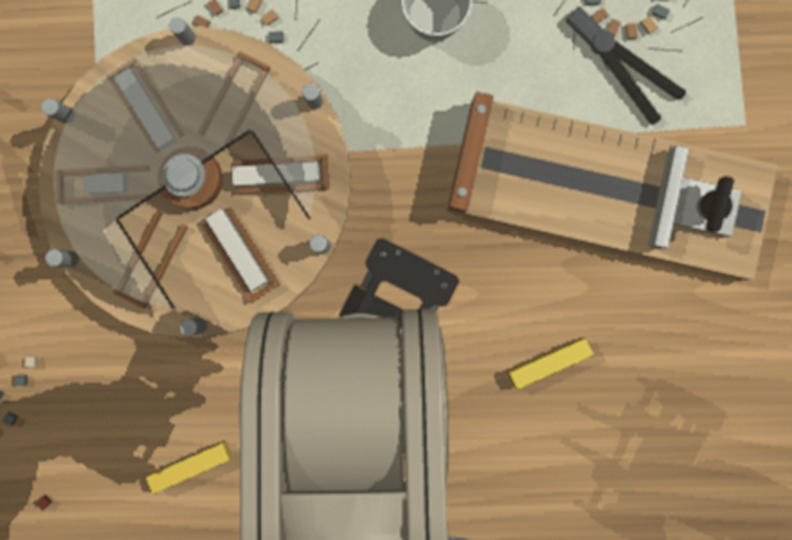

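```bash
python3 -c "
from turn import *
c=cams.camera('top')
P=[onz(c,120+u/1.8,120+v/1.8,.068)[:2] for u,v in [(217,217),(258,287)]]
m=(P[0]+P[1])/2;d=P[1]-P[0];a=np.arctan2(d[1],d[0])%(2*np.pi);print('rod',m,a-F,np.linalg.norm(d)); print('nominal',A+.1*np.array([np.cos(F),np.sin(F)]))
X,Y=A+.1*np.array([np.cos(F),np.sin(F)])
rows((X,Y,.2,F-np.pi),(X,Y,.081,F-np.pi),(X,Y,.2,F-np.pi))"
```

```text
rod [0.47132092 0.22902245] -0.03625347561889569 0.09417636124572916
nominal [0.47362614 0.2300411 ]
t 12.43 pos [0.3712 0.0743 0.2753] yaw 1.076 w 0.0343 F [ 0.4 -0.2 -0.3]
[0.002, 0.001, 0.523] [0.1857, 0.0161, 0.0751]
[0.002, 0.001, 0.523] [0.1859, 0.0159, 0.1941]
[0.002, 0.001, 0.523] [0.1857, 0.0161, 0.0751]
```

>>> {"method": "step_arm", "body": {
  "deltas": [
    [[0, 0, 0.523, 0.186, 0.016, 0.075, 50], [0, 0, 0.523, 0.186, 0.016, 0.075, 50], [0, 0, 0.523, 0.186, 0.016, 0.075, 50], [0, 0, 0.523, 0.186, 0.016, 0.075, 50], [0, 0, 0.523, 0.186, 0.016, 0.075, 50], [0, 0, 0.523, 0.186, 0.016, 0.075, 50], [0, 0, 0.523, 0.186, 0.016, 0.12, 50], [0, 0, 0.523, 0.186, 0.016, 0.16, 50], [0, 0, 0.523, 0.186, 0.016, 0.185, 50], [0, 0, 0.523, 0.186, 0.016, 0.194, 50], [0, 0, 0.523, 0.186, 0.016, 0.194, 50], [0, 0, 0.523, 0.186, 0.016, 0.194, 0], [0, 0, 0.523, 0.186, 0.016, 0.194, 0], [0, 0, 0.523, 0.186, 0.016, 0.194, 0], [0, 0, 0.523, 0.186, 0.016, 0.194, 0], [0, 0, 0.523, 0.186, 0.016, 0.194, 0], [0, 0, 0.523, 0.186, 0.016, 0.194, 0]]
  ],
  "squeeze": 30
}}

```text
time: 14.55
ee_pos: [0.4739, 0.2305, 0.082]
eef_rot: [0.962, 0.273, 0.0, 0.0]
ft_force: [0.0, -2.0, 6.1]
width: 0.0215
grip_force: 30.0
```

```bash
cat > place.py <<'E'
from turn import *
B=np.array([.5396,-.2130]); by=-.2533
def board(lx,ly,z,flip=0): 
    x,y=B+R.from_euler('z',by).as_matrix()[:2,:2]@[lx,ly]; return (x,y,z,by+flip)
E
python3 -c "
from place import *
s=readout.read_state();X,Y,Z=s['ee_pos']
rows((X,Y,.2,yaw(s)),board(0,.163-.036,.2),board(0,.163-.036,.12),board(0,.163-.036,.066))"
```

```text
t 14.55 pos [0.4739 0.2305 0.082 ] yaw 0.554 w 0.0215 F [ 0.  -2.   6.1]
[0.001, -0.001, -0.0] [0.0001, 0.0001, -0.118]
[0.0, -0.001, 0.807] [-0.0855, 0.324, -0.1178]
[0.0, -0.001, 0.807] [-0.0855, 0.324, -0.0378]
[0.0, -0.001, 0.807] [-0.0855, 0.324, 0.0162]
```

>>> {"method": "step_arm", "body": {
  "deltas": [
    [[0, 0, 0, 0, 0, -0.03, 0], [0, 0, 0, 0, 0, -0.07, 0], [0, 0, 0, 0, 0, -0.118, 0], [0, 0, 0.1, -0.01, 0.04, -0.118, 0], [0, 0, 0.2, -0.02, 0.08, -0.118, 0], [0, 0, 0.3, -0.03, 0.12, -0.118, 0], [0, 0, 0.4, -0.04, 0.16, -0.118, 0], [0, 0, 0.5, -0.05, 0.2, -0.118, 0], [0, 0, 0.6, -0.06, 0.24, -0.118, 0], [0, 0, 0.7, -0.07, 0.28, -0.118, 0], [0, 0, 0.807, -0.0855, 0.324, -0.118, 0], [0, 0, 0.807, -0.0855, 0.324, -0.118, 0], [0, 0, 0.807, -0.0855, 0.324, -0.118, 0], [0, 0, 0.807, -0.0855, 0.324, -0.118, 0]]
  ]
}}

```text
time: 16.3
ee_pos: [0.571, -0.0886, 0.1996]
eef_rot: [0.992, -0.125, 0.0, -0.0]
ft_force: [-0.3, 0.5, -1.4]
width: 0.0216
grip_force: 30.0
```

```bash
python3 -c "
from place import *
shot('side','s3.png',(180,60,440,255),3)
rows(board(0,.163-.036,.09),board(0,.163-.036,.067))"
```

```text
t 16.35 pos [ 0.5711 -0.0887  0.1997] yaw -0.251 w 0.0211 F [-0.4 -0.  -1.1]
[-0.0, -0.0, 0.002] [0.0006, 0.0012, 0.1097]
[-0.0, -0.0, 0.002] [0.0006, 0.0012, 0.1327]
```

View pics/s3.png

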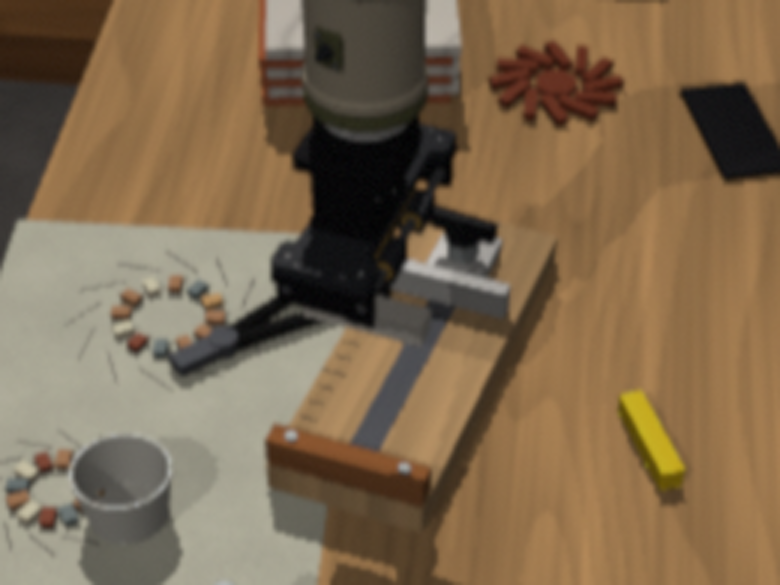

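>>> {"method": "step_arm", "body": {
  "deltas": [
    [[0, 0, 0, 0, 0.001, 0.05, 0], [0, 0, 0, 0, 0.001, 0.09, 0], [0, 0, 0, 0, 0.001, 0.11, 0], [0, 0, 0, 0, 0.001, 0.12, 0], [0, 0, 0, 0, 0.001, 0.127, 0], [0, 0, 0, 0, 0.001, 0.132, 0], [0, 0, 0, 0, 0.001, 0.133, 0], [0, 0, 0, 0, 0.001, 0.133, 0]]
  ]
}}

```text
time: 17.35
ee_pos: [0.5712, -0.0911, 0.067]
eef_rot: [0.992, -0.126, 0.0, 0.0]
ft_force: [-0.5, 0.6, -0.5]
width: 0.0215
grip_force: 30.0
```

>>> {"method": "step_arm", "body": {
  "deltas": [
    [[0, 0, 0, 0, 0, 0.001, 0], [0, 0, 0, 0, 0, 0.001, 0], [0, 0, 0, 0, 0, 0.001, 37], [0, 0, 0, 0, 0, 0.001, 37], [0, 0, 0, 0, 0, 0.001, 37], [0, 0, 0, 0, 0, -0.03, 37], [0, 0, 0, 0, 0, -0.08, 37], [0, 0, 0, 0, 0, -0.133, 37], [0, 0, 0, 0, 0, -0.133, 37]]
  ]
}}

```text
time: 18.48
ee_pos: [0.573, -0.0908, 0.2037]
eef_rot: [0.992, -0.126, 0.003, 0.0]
ft_force: [-0.3, 1.3, -1.1]
width: 0.0322
grip_force: 0.0
```

```bash
python3 -c "
from place import *
a=F+np.pi/6
rows(post(a,.2),post(a,.085))"
```

```text
t 18.48 pos [ 0.573  -0.0908  0.2037] yaw -0.253 w 0.0322 F [-0.3  1.3 -1.1]
[0.004, -0.006, -1.33] [-0.1484, -0.1908, 0.0027]
[0.004, -0.006, -1.33] [-0.1492, -0.1908, 0.1177]
```

>>> {"method": "step_arm", "body": {
  "deltas": [
    [[0, 0, -1.33, -0.148, -0.191, 0.003, 50], [0, 0, -1.33, -0.148, -0.191, 0.003, 50], [0, 0, -1.33, -0.148, -0.191, 0.003, 50], [0, 0, -1.33, -0.148, -0.191, 0.003, 50], [0, 0, -1.33, -0.148, -0.191, 0.003, 50], [0, 0, -1.33, -0.148, -0.191, 0.003, 50], [0, 0, -1.33, -0.148, -0.191, 0.003, 50], [0, 0, -1.33, -0.148, -0.191, 0.003, 50], [0, 0, -1.33, -0.148, -0.191, 0.003, 50], [0, 0, -1.33, -0.148, -0.191, 0.003, 50], [0, 0, -1.33, -0.148, -0.191, 0.003, 50], [0, 0, -1.33, -0.148, -0.191, 0.05, 50], [0, 0, -1.33, -0.148, -0.191, 0.09, 50], [0, 0, -1.33, -0.148, -0.191, 0.117, 50], [0, 0, -1.33, -0.148, -0.191, 0.117, 50], [0, 0, -1.33, -0.148, -0.191, 0.117, 0], [0, 0, -1.33, -0.148, -0.191, 0.117, 0], [0, 0, -1.33, -0.148, -0.191, 0.117, 0], [0, 0, -1.33, -0.148, -0.191, 0.117, 0], [0, 0, -1.33, -0.148, -0.191, 0.117, 0]]
  ],
  "squeeze": 15
}}

```text
time: 20.98
ee_pos: [0.4761, 0.1309, 0.0832]
eef_rot: [0.859, 0.513, 0.0, 0.0]
ft_force: [-1.8, -1.3, 7.1]
width: 0.0195
grip_force: 15.0
```

```bash
cat > arc.py <<'E'
from place import *
import sys
s=readout.read_state();p=np.array(s['ee_pos'][:2])-A;a0=np.arctan2(p[1],p[0])%(2*np.pi);rad=np.linalg.norm(p);a1=F+float(sys.argv[1]);n=int(sys.argv[2])
print(a0-F,rad,s['grip_force'])
rows(*[post(a,s['ee_pos'][2],rad) for a in np.linspace(a0,a1,n+1)[1:]],post(a1,.2,rad))
E
python3 arc.py -0.524 14
```

```text
0.5185078640672196 0.17272755161429806 15.000210371799767
t 20.98 pos [0.4761 0.1309 0.0832] yaw 1.076 w 0.0195 F [-1.8 -1.3  7.1]
[0.001, -0.0, 0.079] [0.0005, -0.0128, -0.0]
[0.001, -0.0, 0.153] [0.002, -0.0256, -0.0]
[0.001, -0.0, 0.228] [0.0045, -0.0382, -0.0]
[0.001, -0.0, 0.302] [0.0078, -0.0507, -0.0001]
[0.001, -0.0, 0.377] [0.0121, -0.0628, -0.0001]
[0.001, -0.0, 0.451] [0.0173, -0.0746, -0.0001]
[0.001, -0.001, 0.526] [0.0233, -0.0859, -0.0001]
[0.001, -0.001, 0.6] [0.0302, -0.0968, -0.0001]
[0.001, -0.001, 0.675] [0.0378, -0.1071, -0.0001]
[0.001, -0.001, 0.749] [0.0462, -0.1169, -0.0001]
[0.001, -0.001, 0.824] [0.0553, -0.1259, -0.0001]
[0.001, -0.001, 0.898] [0.0651, -0.1343, -0.0001]
[0.001, -0.001, 0.973] [0.0755, -0.1419, -0.0002]
[0.001, -0.001, 1.047] [0.0863, -0.1488, -0.0002]
[0.001, -0.001, 1.047] [0.0864, -0.1487, -0.1169]
```

>>> {"method": "step_arm", "body": {
  "deltas": [
    [[0, 0, 0.079, 0.0005, -0.0128, 0, 0], [0, 0, 0.153, 0.002, -0.0256, 0, 0], [0, 0, 0.228, 0.0045, -0.0382, 0, 0], [0, 0, 0.302, 0.0078, -0.0507, 0, 0], [0, 0, 0.377, 0.0121, -0.0628, 0, 0], [0, 0, 0.451, 0.0173, -0.0746, 0, 0], [0, 0, 0.526, 0.0233, -0.0859, 0, 0], [0, 0, 0.6, 0.0302, -0.0968, 0, 0], [0, 0, 0.675, 0.0378, -0.1071, 0, 0], [0, 0, 0.749, 0.0462, -0.1169, 0, 0], [0, 0, 0.824, 0.0553, -0.1259, 0, 0], [0, 0, 0.898, 0.0651, -0.1343, 0, 0], [0, 0, 0.973, 0.0755, -0.1419, 0, 0], [0, 0, 1.047, 0.0863, -0.1488, 0, 0], [0, 0, 1.047, 0.0863, -0.1488, 0, 0], [0, 0, 1.047, 0.0863, -0.1488, 0, 50], [0, 0, 1.047, 0.0863, -0.1488, 0, 50], [0, 0, 1.047, 0.0863, -0.1488, -0.06, 50], [0, 0, 1.047, 0.0863, -0.1488, -0.117, 50], [0, 0, 1.047, 0.0863, -0.1488, -0.117, 50]]
  ]
}}

```text
time: 23.48
ee_pos: [0.3872, 0.2784, 0.203]
eef_rot: [1.0, 0.015, 0.003, -0.001]
ft_force: [0.7, -0.6, -0.5]
width: 0.0431
grip_force: 0.0
```

```bash
python3 -c "
from turn import *
c=shot('top','t4.png',(120,120,560,420),1.8)
X,Y=A+.1*np.array([np.cos(F),np.sin(F)])
rows((X,Y,.2,F-np.pi),(X,Y,.082,F-np.pi),(X,Y,.2,F-np.pi))"
```

```text
t 23.52 pos [0.3865 0.2774 0.2009] yaw 0.029 w 0.0436 F [ 0.5  0.  -0.7]
[0.001, -0.003, -0.525] [0.0857, 0.0498, 0.0012]
[0.001, -0.003, -0.525] [0.0853, 0.0498, 0.1192]
[0.001, -0.003, -0.525] [0.0857, 0.0498, 0.0012]
```

View pics/t4.png

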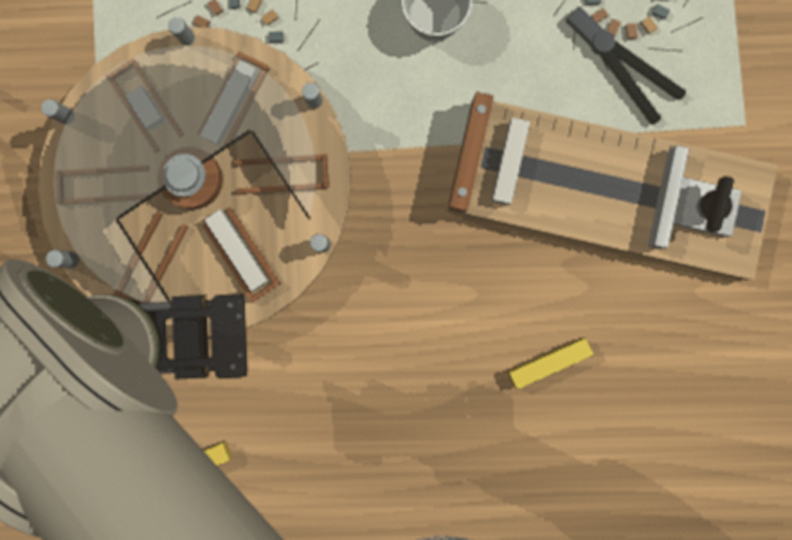

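>>> {"method": "step_arm", "body": {
  "deltas": [
    [[0, 0, -0.525, 0.0855, 0.05, 0.001, 50], [0, 0, -0.525, 0.0855, 0.05, 0.001, 50], [0, 0, -0.525, 0.0855, 0.05, 0.001, 50], [0, 0, -0.525, 0.0855, 0.05, 0.001, 50], [0, 0, -0.525, 0.0855, 0.05, 0.001, 50], [0, 0, -0.525, 0.0855, 0.05, 0.05, 50], [0, 0, -0.525, 0.0855, 0.05, 0.09, 50], [0, 0, -0.525, 0.0855, 0.05, 0.112, 50], [0, 0, -0.525, 0.0855, 0.05, 0.119, 50], [0, 0, -0.525, 0.0855, 0.05, 0.119, 50], [0, 0, -0.525, 0.0855, 0.05, 0.119, 0], [0, 0, -0.525, 0.0855, 0.05, 0.119, 0], [0, 0, -0.525, 0.0855, 0.05, 0.119, 0], [0, 0, -0.525, 0.0855, 0.05, 0.119, 0], [0, 0, -0.525, 0.0855, 0.05, 0.119, 0], [0, 0, -0.525, 0.0855, 0.05, 0.119, 0]]
  ],
  "squeeze": 30
}}

```text
time: 25.52
ee_pos: [0.4727, 0.2301, 0.081]
eef_rot: [0.962, 0.274, 0.0, 0.0]
ft_force: [-1.0, -1.3, 6.4]
width: 0.0215
grip_force: 30.0
```

```bash
python3 -c "
from place import *
rows(board(0,.163-.080,.2),board(0,.163-.080,.068))"
```

```text
t 25.52 pos [0.4727 0.2301 0.081 ] yaw 0.555 w 0.0215 F [-1.  -1.3  6.4]
[0.0, -0.001, 0.808] [-0.1164, 0.3546, -0.1189]
[0.0, -0.001, 0.808] [-0.1165, 0.3546, 0.0131]
```

>>> {"method": "step_arm", "body": {
  "deltas": [
    [[0, 0, 0, 0, 0, -0.03, 0], [0, 0, 0, 0, 0, -0.07, 0], [0, 0, 0, 0, 0, -0.119, 0], [0, 0, 0.1, -0.015, 0.045, -0.119, 0], [0, 0, 0.2, -0.03, 0.09, -0.119, 0], [0, 0, 0.3, -0.045, 0.135, -0.119, 0], [0, 0, 0.4, -0.06, 0.18, -0.119, 0], [0, 0, 0.5, -0.075, 0.225, -0.119, 0], [0, 0, 0.6, -0.09, 0.27, -0.119, 0], [0, 0, 0.7, -0.105, 0.315, -0.119, 0], [0, 0, 0.808, -0.121, 0.359, -0.119, 0], [0, 0, 0.808, -0.121, 0.359, -0.119, 0], [0, 0, 0.808, -0.121, 0.359, -0.119, 0], [0, 0, 0.808, -0.121, 0.359, -0.119, 0]]
  ]
}}

```text
time: 27.28
ee_pos: [0.5586, -0.1373, 0.1996]
eef_rot: [0.992, -0.125, 0.0, -0.0]
ft_force: [0.3, -1.2, -1.2]
width: 0.0215
grip_force: 30.0
```

```bash
python3 -c "
from place import *
rows(board(0,.163-.086,.2),board(0,.163-.086,.066))"
```

```text
t 27.27 pos [ 0.5586 -0.1373  0.1996] yaw -0.251 w 0.0215 F [ 0.3 -1.2 -1.2]
[-0.0, 0.0, 0.003] [0.0006, 0.001, -0.0004]
[-0.0, 0.0, 0.003] [0.0006, 0.0011, 0.1336]
```

>>> {"method": "step_arm", "body": {
  "deltas": [
    [[0, 0, 0, 0, 0.001, 0.05, 0], [0, 0, 0, 0, 0.001, 0.09, 0], [0, 0, 0, 0, 0.001, 0.11, 0], [0, 0, 0, 0, 0.001, 0.122, 0], [0, 0, 0, 0, 0.001, 0.129, 0], [0, 0, 0, 0, 0.001, 0.1335, 0], [0, 0, 0, 0, 0.001, 0.1335, 0], [0, 0, 0, 0, 0.001, 0.1335, 0], [0, 0, 0, 0, 0.001, 0.1335, 37], [0, 0, 0, 0, 0.001, 0.1335, 37], [0, 0, 0, 0, 0.001, 0.1335, 37], [0, 0, 0, 0, 0.001, 0.1, 37], [0, 0, 0, 0, 0.001, 0.05, 37], [0, 0, 0, 0, 0.001, 0, 37], [0, 0, 0, 0, 0.001, 0, 37]]
  ]
}}

```text
time: 29.15
ee_pos: [0.5604, -0.1397, 0.2036]
eef_rot: [0.992, -0.126, 0.003, 0.001]
ft_force: [0.4, -0.1, -0.3]
width: 0.0322
grip_force: 0.0
```

```bash
python3 -c "
from place import *
for a in (F+np.pi/6,F+np.pi/2): rows(post(a,.2),post(a,.085))"
```

```text
t 29.15 pos [ 0.5604 -0.1397  0.2036] yaw -0.253 w 0.0322 F [ 0.4 -0.1 -0.3]
[0.005, -0.005, -1.33] [-0.1484, -0.2414, 0.0025]
[0.005, -0.005, -1.33] [-0.1492, -0.2414, 0.1175]
t 29.15 pos [ 0.5604 -0.1397  0.2036] yaw -0.253 w 0.0322 F [ 0.4 -0.1 -0.3]
[0.008, -0.003, -2.377] [0.0167, -0.2894, 0.0036]
[0.008, -0.003, -2.377] [0.016, -0.2895, 0.1186]
```

>>> {"method": "step_arm", "body": {
  "deltas": [
    [[0, 0, -2.377, 0.0165, -0.2895, 0.003, 50], [0, 0, -2.377, 0.0165, -0.2895, 0.003, 50], [0, 0, -2.377, 0.0165, -0.2895, 0.003, 50], [0, 0, -2.377, 0.0165, -0.2895, 0.003, 50], [0, 0, -2.377, 0.0165, -0.2895, 0.003, 50], [0, 0, -2.377, 0.0165, -0.2895, 0.003, 50], [0, 0, -2.377, 0.0165, -0.2895, 0.003, 50], [0, 0, -2.377, 0.0165, -0.2895, 0.003, 50], [0, 0, -2.377, 0.0165, -0.2895, 0.003, 50], [0, 0, -2.377, 0.0165, -0.2895, 0.003, 50], [0, 0, -2.377, 0.0165, -0.2895, 0.003, 50], [0, 0, -2.377, 0.0165, -0.2895, 0.003, 50], [0, 0, -2.377, 0.0165, -0.2895, 0.003, 50], [0, 0, -2.377, 0.0165, -0.2895, 0.003, 50], [0, 0, -2.377, 0.0165, -0.2895, 0.003, 50], [0, 0, -2.377, 0.0165, -0.2895, 0.003, 50]]
  ],
  "squeeze": 15
}}

```text
time: 31.15
ee_pos: [0.6468, 0.1364, 0.1964]
eef_rot: [0.488, 0.873, -0.0, 0.0]
ft_force: [0.7, -0.3, 0.4]
width: 0.0437
grip_force: 0.0
```

```bash
python3 -c "
from place import *
rows(post(F+np.pi/2,.085))"
```

```text
t 31.15 pos [0.6468 0.1364 0.1964] yaw 2.122 w 0.0437 F [ 0.7 -0.3  0.4]
[-0.0, 0.0, -0.002] [-0.0012, 0.0019, 0.1114]
```

>>> {"method": "step_arm", "body": {
  "deltas": [
    [[0, 0, 0, -0.001, 0.002, 0.05, 50], [0, 0, 0, -0.001, 0.002, 0.09, 50], [0, 0, 0, -0.001, 0.002, 0.111, 50], [0, 0, 0, -0.001, 0.002, 0.111, 50], [0, 0, 0, -0.001, 0.002, 0.111, 0], [0, 0, 0, -0.001, 0.002, 0.111, 0], [0, 0, 0, -0.001, 0.002, 0.111, 0], [0, 0, 0, -0.001, 0.002, 0.111, 0], [0, 0, 0, -0.001, 0.002, 0.111, 0]]
  ]
}}

```text
time: 32.28
ee_pos: [0.6496, 0.1367, 0.0865]
eef_rot: [0.487, 0.873, 0.0, 0.001]
ft_force: [0.6, -1.2, 6.1]
width: 0.0195
grip_force: 15.0
```

```bash
python3 arc.py 0.524 14
```

```text
1.5744174317034472 0.17186788654282012 14.999435666759382
t 32.27 pos [0.6496 0.1367 0.0865] yaw 2.124 w 0.0195 F [ 0.6 -1.2  6.1]
[0.001, 0.0, 0.071] [0.0004, -0.0129, -0.0]
[0.001, 0.0, 0.146] [0.0018, -0.0257, -0.0]
[0.001, 0.0, 0.221] [0.0042, -0.0384, -0.0001]
[0.001, 0.0, 0.296] [0.0075, -0.0508, -0.0001]
[0.001, 0.0, 0.371] [0.0117, -0.063, -0.0001]
[0.001, 0.0, 0.446] [0.0168, -0.0749, -0.0001]
[0.001, 0.0, 0.521] [0.0228, -0.0863, -0.0001]
[0.001, 0.0, 0.596] [0.0296, -0.0972, -0.0001]
[0.001, 0.0, 0.671] [0.0373, -0.1076, -0.0002]
[0.001, 0.0, 0.746] [0.0457, -0.1174, -0.0002]
[0.001, -0.0, 0.821] [0.0548, -0.1265, -0.0002]
[0.001, -0.0, 0.896] [0.0645, -0.1349, -0.0002]
[0.001, -0.0, 0.971] [0.0749, -0.1426, -0.0002]
[0.001, -0.0, 1.046] [0.0858, -0.1495, -0.0002]
[0.001, -0.0, 1.046] [0.0857, -0.1493, -0.1137]
```

>>> {"method": "step_arm", "body": {
  "deltas": [
    [[0, 0, 0.071, 0.0004, -0.0129, 0, 0], [0, 0, 0.146, 0.0018, -0.0257, 0, 0], [0, 0, 0.221, 0.0042, -0.0384, 0, 0], [0, 0, 0.296, 0.0075, -0.0508, 0, 0], [0, 0, 0.371, 0.0117, -0.063, 0, 0], [0, 0, 0.446, 0.0168, -0.0749, 0, 0], [0, 0, 0.521, 0.0228, -0.0863, 0, 0], [0, 0, 0.596, 0.0296, -0.0972, 0, 0], [0, 0, 0.671, 0.0373, -0.1076, 0, 0], [0, 0, 0.746, 0.0457, -0.1174, 0, 0], [0, 0, 0.821, 0.0548, -0.1265, 0, 0], [0, 0, 0.896, 0.0645, -0.1349, 0, 0], [0, 0, 0.971, 0.0749, -0.1426, 0, 0], [0, 0, 1.046, 0.0858, -0.1495, 0, 0], [0, 0, 1.046, 0.0858, -0.1495, 0, 0]]
  ]
}}

```text
time: 34.15
ee_pos: [0.4769, 0.1334, 0.0864]
eef_rot: [0.858, 0.514, 0.002, -0.0]
ft_force: [3.1, 7.8, -1.6]
width: 0.0196
grip_force: 15.0
```

```bash
python3 arc.py -0.524 14
```

```text
0.5159667742775711 0.1701932944987723 14.999834177415323
t 34.15 pos [0.4769 0.1334 0.0864] yaw 1.079 w 0.0196 F [ 3.1  7.8 -1.6]
[0.001, -0.003, 0.084] [0.0006, -0.0126, -0.0]
[0.001, -0.003, 0.158] [0.0021, -0.0252, -0.0]
[0.001, -0.004, 0.233] [0.0046, -0.0376, -0.0]
[0.001, -0.004, 0.307] [0.0079, -0.0498, -0.0]
[0.001, -0.004, 0.381] [0.0122, -0.0617, -0.0]
[0.0, -0.004, 0.455] [0.0173, -0.0732, -0.0]
[0.0, -0.004, 0.53] [0.0233, -0.0843, -0.0]
[0.0, -0.004, 0.604] [0.0301, -0.095, -0.0]
[0.0, -0.004, 0.678] [0.0377, -0.1051, -0.0]
[-0.0, -0.004, 0.753] [0.0459, -0.1147, 0.0]
[-0.0, -0.004, 0.827] [0.0549, -0.1236, 0.0]
[-0.0, -0.004, 0.901] [0.0645, -0.1318, 0.0]
[-0.0, -0.004, 0.975] [0.0747, -0.1393, 0.0001]
[-0.001, -0.004, 1.05] [0.0854, -0.146, 0.0001]
[-0.001, -0.004, 1.05] [0.0858, -0.1458, -0.1135]
```

>>> {"method": "step_arm", "body": {
  "deltas": [
    [[0, 0, 0.084, 0.0006, -0.0126, 0, 0], [0, 0, 0.158, 0.0021, -0.0252, 0, 0], [0, 0, 0.233, 0.0046, -0.0376, 0, 0], [0, 0, 0.307, 0.0079, -0.0498, 0, 0], [0, 0, 0.381, 0.0122, -0.0617, 0, 0], [0, 0, 0.455, 0.0173, -0.0732, 0, 0], [0, 0, 0.53, 0.0233, -0.0843, 0, 0], [0, 0, 0.604, 0.0301, -0.095, 0, 0], [0, 0, 0.678, 0.0377, -0.1051, 0, 0], [0, 0, 0.753, 0.0459, -0.1147, 0, 0], [0, 0, 0.827, 0.0549, -0.1236, 0, 0], [0, 0, 0.901, 0.0645, -0.1318, 0, 0], [0, 0, 0.975, 0.0747, -0.1393, 0, 0], [0, 0, 1.047, 0.0854, -0.146, 0, 0], [0, 0, 1.047, 0.0854, -0.146, 0, 0], [0, 0, 1.047, 0.0854, -0.146, 0, 50], [0, 0, 1.047, 0.0854, -0.146, 0, 50], [0, 0, 1.047, 0.0854, -0.146, -0.06, 50], [0, 0, 1.047, 0.0854, -0.146, -0.117, 50], [0, 0, 1.047, 0.0854, -0.146, -0.117, 50]]
  ]
}}

```text
time: 36.65
ee_pos: [0.3903, 0.2764, 0.206]
eef_rot: [1.0, 0.015, 0.003, -0.001]
ft_force: [-0.2, 0.1, -0.6]
width: 0.0428
grip_force: 0.0
```

```bash
python3 -c "
from turn import *
c=shot('top','t5.png',(120,120,560,420),1.8)
X,Y=A+.1*np.array([np.cos(F),np.sin(F)])
rows((X,Y,.2,F-np.pi),(X,Y,.082,F-np.pi),(X,Y,.2,F-np.pi))"
```

```text
t 36.70 pos [0.3896 0.2753 0.2038] yaw 0.030 w 0.0436 F [ 0.5 -1.1 -0.6]
[0.001, -0.003, -0.524] [0.0826, 0.0477, 0.004]
[0.001, -0.003, -0.524] [0.0822, 0.0477, 0.122]
[0.001, -0.003, -0.524] [0.0826, 0.0477, 0.004]
```

View pics/t5.png

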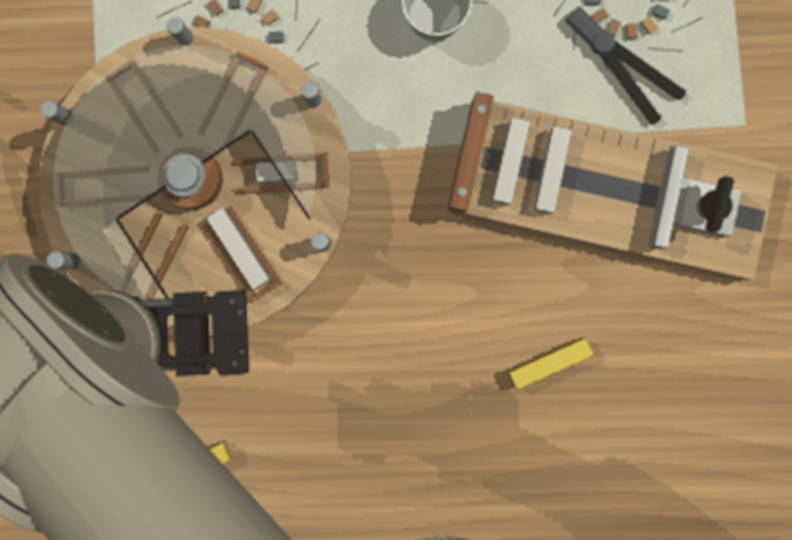

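Rod b is at the slot centre (238,250), and d and e lie square on the board at (510,160) and (553,170). The offcut (277,172) is still in its pocket. Next, pick rod b.

>>> {"method": "step_arm", "body": {
  "deltas": [
    [[0, 0, -0.524, 0.0825, 0.048, 0.004, 50], [0, 0, -0.524, 0.0825, 0.048, 0.004, 50], [0, 0, -0.524, 0.0825, 0.048, 0.004, 50], [0, 0, -0.524, 0.0825, 0.048, 0.004, 50], [0, 0, -0.524, 0.0825, 0.048, 0.004, 50], [0, 0, -0.524, 0.0825, 0.048, 0.05, 50], [0, 0, -0.524, 0.0825, 0.048, 0.09, 50], [0, 0, -0.524, 0.0825, 0.048, 0.114, 50], [0, 0, -0.524, 0.0825, 0.048, 0.122, 50], [0, 0, -0.524, 0.0825, 0.048, 0.122, 50], [0, 0, -0.524, 0.0825, 0.048, 0.122, 0], [0, 0, -0.524, 0.0825, 0.048, 0.122, 0], [0, 0, -0.524, 0.0825, 0.048, 0.122, 0], [0, 0, -0.524, 0.0825, 0.048, 0.122, 0], [0, 0, -0.524, 0.0825, 0.048, 0.122, 0], [0, 0, -0.524, 0.0825, 0.048, 0.122, 0]]
  ],
  "squeeze": 30
}}

```text
time: 38.7
ee_pos: [0.4729, 0.2299, 0.081]
eef_rot: [0.962, 0.274, 0.0, 0.0]
ft_force: [-0.6, -2.6, 6.1]
width: 0.0216
grip_force: 30.0
```

```bash
python3 -c "
from place import *
rows(board(0,.163-.136,.2),board(0,.163-.136,.068))"
```

```text
t 38.70 pos [0.4729 0.2299 0.081 ] yaw 0.554 w 0.0216 F [-0.6 -2.6  6.1]
[0.0, -0.001, 0.808] [-0.1569, 0.393, -0.1189]
[0.0, -0.001, 0.808] [-0.157, 0.393, 0.0131]
```

>>> {"method": "step_arm", "body": {
  "deltas": [
    [[0, 0, 0, 0, 0, -0.03, 0], [0, 0, 0, 0, 0, -0.07, 0], [0, 0, 0, 0, 0, -0.119, 0], [0, 0, 0.1, -0.02, 0.049, -0.119, 0], [0, 0, 0.2, -0.04, 0.098, -0.119, 0], [0, 0, 0.3, -0.06, 0.147, -0.119, 0], [0, 0, 0.4, -0.08, 0.196, -0.119, 0], [0, 0, 0.5, -0.1, 0.245, -0.119, 0], [0, 0, 0.6, -0.12, 0.294, -0.119, 0], [0, 0, 0.7, -0.14, 0.343, -0.119, 0], [0, 0, 0.808, -0.157, 0.393, -0.119, 0], [0, 0, 0.808, -0.157, 0.393, -0.119, 0], [0, 0, 0.808, -0.157, 0.393, -0.119, 0], [0, 0, 0.808, -0.157, 0.393, -0.119, 0], [0, 0, 0.808, -0.157, 0.393, -0.119, 0]]
  ]
}}

```text
time: 40.58
ee_pos: [0.5462, -0.1858, 0.1997]
eef_rot: [0.992, -0.125, 0.0, 0.0]
ft_force: [0.5, 0.2, -1.1]
width: 0.0213
grip_force: 30.0
```

```bash
python3 -c "
from place import *
rows(board(0,.163-.136,.2),board(0,.163-.136,.066))"
```

```text
t 40.58 pos [ 0.5462 -0.1858  0.1997] yaw -0.251 w 0.0213 F [ 0.5  0.2 -1.1]
[0.0, -0.0, 0.002] [0.0005, 0.0009, -0.0003]
[0.0, -0.0, 0.002] [0.0004, 0.0009, 0.1337]
```

>>> {"method": "step_arm", "body": {
  "deltas": [
    [[0, 0, 0, 0, 0.001, 0.05, 0], [0, 0, 0, 0, 0.001, 0.09, 0], [0, 0, 0, 0, 0.001, 0.11, 0], [0, 0, 0, 0, 0.001, 0.122, 0], [0, 0, 0, 0, 0.001, 0.129, 0], [0, 0, 0, 0, 0.001, 0.1335, 0], [0, 0, 0, 0, 0.001, 0.1335, 0], [0, 0, 0, 0, 0.001, 0.1335, 0], [0, 0, 0, 0, 0.001, 0.1335, 37], [0, 0, 0, 0, 0.001, 0.1335, 37], [0, 0, 0, 0, 0.001, 0.1335, 37], [0, 0, 0, 0, 0.001, 0.1, 37], [0, 0, 0, 0, 0.001, 0.05, 37], [0, 0, 0, 0, 0.001, 0, 37], [0, 0, 0, 0, 0.001, 0, 37]]
  ]
}}

```text
time: 42.45
ee_pos: [0.5479, -0.1879, 0.2036]
eef_rot: [0.992, -0.126, 0.003, 0.001]
ft_force: [0.8, 0.6, -0.4]
width: 0.032
grip_force: 0.0
```

```bash
python3 -c "
from place import *
rows((.5131,-.3202,.2,2.6),(.5131,-.3202,.2,2.837))"
```

```text
t 42.45 pos [ 0.5479 -0.1879  0.2036] yaw -0.253 w 0.0320 F [ 0.8  0.6 -0.4]
[0.01, 0.0, -2.853] [-0.0006, 0.1368, 0.0037]
[0.01, 0.001, -3.09] [-0.0006, 0.1368, 0.0037]
```

>>> {"method": "step_arm", "body": {
  "deltas": [
    [[0, 0, -0.18, 0, 0.03, 0.003, 50], [0, 0, -0.36, 0, 0.06, 0.003, 50], [0, 0, -0.54, 0, 0.09, 0.003, 50], [0, 0, -0.72, 0, 0.12, 0.003, 50], [0, 0, -0.9, 0, 0.137, 0.003, 50], [0, 0, -1.08, 0, 0.137, 0.003, 50], [0, 0, -1.26, 0, 0.137, 0.003, 50], [0, 0, -1.44, 0, 0.137, 0.003, 50], [0, 0, -1.62, 0, 0.137, 0.003, 50], [0, 0, -1.8, 0, 0.137, 0.003, 50], [0, 0, -1.98, 0, 0.137, 0.003, 50], [0, 0, -2.16, 0, 0.137, 0.003, 50], [0, 0, -2.34, 0, 0.137, 0.003, 50], [0, 0, -2.52, 0, 0.137, 0.003, 50], [0, 0, -2.7, 0, 0.137, 0.003, 50], [0, 0, -2.88, 0, 0.137, 0.003, 50], [0, 0, -3.09, 0, 0.137, 0.003, 50], [0, 0, -3.09, 0, 0.137, 0.003, 50], [0, 0, -3.09, 0, 0.137, 0.003, 50]]
  ]
}}

```text
time: 44.82
ee_pos: [0.5115, -0.3203, 0.1961]
eef_rot: [0.153, 0.988, 0.0, -0.0]
ft_force: [0.2, -0.4, -0.4]
width: 0.0435
grip_force: 0.0
```

```bash
python3 -c "
from place import *
c=shot('top','t6.png',(120,120,560,420),1.8)
rows((.5131,-.3202,.2,2.837),(.5131,-.3202,.097,2.837))"
```

```text
t 44.88 pos [ 0.5115 -0.3203  0.1963] yaw 2.834 w 0.0434 F [ 0.3  1.2 -0.2]
[0.0, -0.0, -0.003] [-0.0015, 0.0006, -0.0037]
[0.0, -0.0, -0.003] [-0.0015, 0.0006, 0.0993]
```

View pics/t6.png

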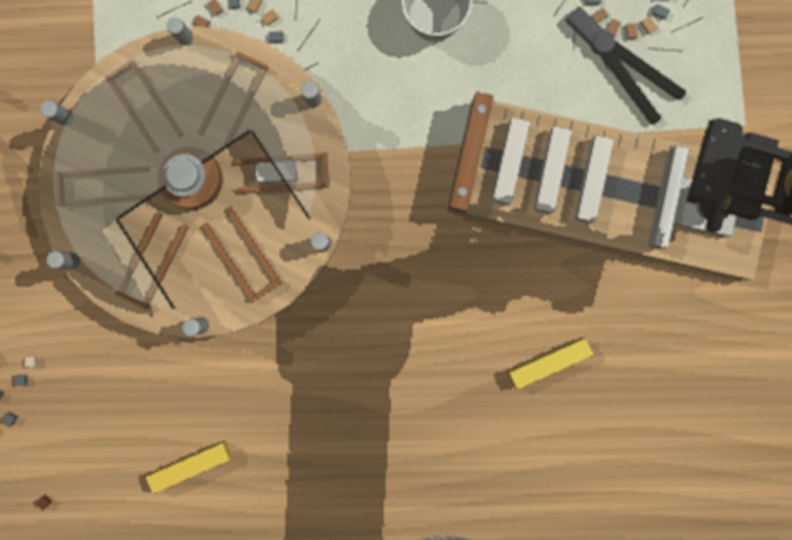

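>>> {"method": "step_arm", "body": {
  "deltas": [
    [[0, 0, 0, -0.0015, 0, 0.05, 50], [0, 0, 0, -0.0015, 0, 0.085, 50], [0, 0, 0, -0.0015, 0, 0.099, 50], [0, 0, 0, -0.0015, 0, 0.099, 50], [0, 0, 0, -0.0015, 0, 0.099, 0], [0, 0, 0, -0.0015, 0, 0.099, 0], [0, 0, 0, -0.0015, 0, 0.099, 0], [0, 0, 0, -0.0015, 0, 0.099, 0], [0, 0, 0, -0.0015, 0, 0.099, 0], [0, 0, 0, -0.0015, 0, 0.099, 0], [0, 0, 0, -0.0015, 0, 0.099, 0]]
  ],
  "squeeze": 40
}}

```text
time: 46.25
ee_pos: [0.5132, -0.3209, 0.0979]
eef_rot: [0.152, 0.988, -0.0, 0.0]
ft_force: [-0.5, 1.2, 5.7]
width: 0.0134
grip_force: 40.0
```

```bash
python3 -c "
from place import *
s=readout.read_state();X,Y,Z=s['ee_pos']
print(R.from_euler('z',-by).as_matrix()[:2,:2]@(np.array([X,Y])-B))
for d in (.1,.14,.152): rows((X-d*np.sin(by),Y+d*np.cos(by),Z,yaw(s)))"
```

```text
[ 0.00147774 -0.11104691]
t 46.25 pos [ 0.5132 -0.3209  0.0979] yaw 2.837 w 0.0134 F [-0.5  1.2  5.7]
[-0.0, 0.001, -0.0] [0.0051, 0.0999, -0.0]
t 46.25 pos [ 0.5132 -0.3209  0.0979] yaw 2.837 w 0.0134 F [-0.5  1.2  5.7]
[-0.0, 0.001, -0.0] [0.0072, 0.1398, -0.0]
t 46.25 pos [ 0.5132 -0.3209  0.0979] yaw 2.837 w 0.0134 F [-0.5  1.2  5.7]
[-0.0, 0.001, -0.0] [0.0078, 0.1518, -0.0]
```

>>> {"method": "step_arm", "body": {
  "deltas": [
    [[0, 0, 0, 0.0005, 0.01, 0, 0], [0, 0, 0, 0.001, 0.02, 0, 0], [0, 0, 0, 0.0015, 0.03, 0, 0], [0, 0, 0, 0.002, 0.04, 0, 0], [0, 0, 0, 0.0025, 0.05, 0, 0], [0, 0, 0, 0.003, 0.06, 0, 0], [0, 0, 0, 0.0035, 0.069, 0, 0], [0, 0, 0, 0.004, 0.077, 0, 0], [0, 0, 0, 0.0044, 0.085, 0, 0], [0, 0, 0, 0.0048, 0.093, 0, 0], [0, 0, 0, 0.0052, 0.101, 0, 0], [0, 0, 0, 0.0056, 0.109, 0, 0], [0, 0, 0, 0.006, 0.117, 0, 0], [0, 0, 0, 0.0064, 0.124, 0, 0], [0, 0, 0, 0.0067, 0.13, 0, 0], [0, 0, 0, 0.007, 0.136, 0, 0], [0, 0, 0, 0.0073, 0.142, 0, 0], [0, 0, 0, 0.0075, 0.146, 0, 0], [0, 0, 0, 0.0075, 0.146, 0, 0]]
  ]
}}

```text
time: 48.62
ee_pos: [0.5499, -0.1796, 0.0979]
eef_rot: [0.152, 0.988, -0.0, 0.0]
ft_force: [-1.1, -0.5, 5.6]
width: 0.0136
grip_force: 40.0
```

```bash
python3 -c "
from place import *
shot('top','t7.png',(330,170,530,290),4)"
```

```text
(no output)
```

View pics/t7.png

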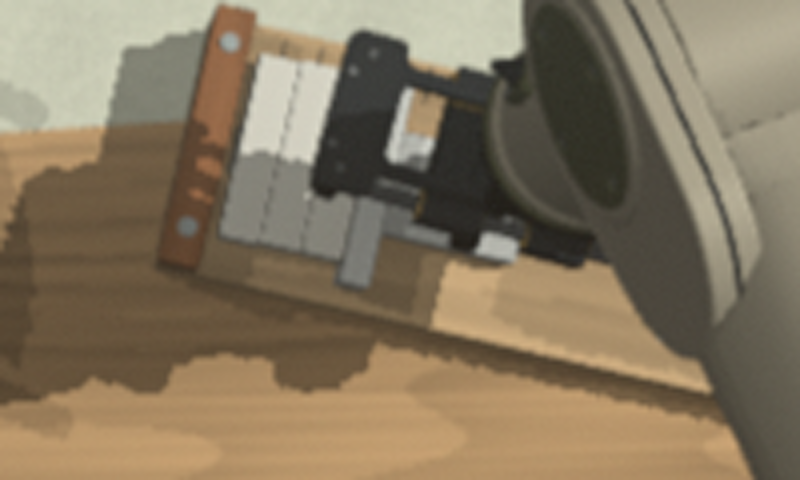

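>>> {"method": "step_arm", "body": {
  "deltas": [
    [[0, 0, 0, 0.0001, 0.002, 0, 0], [0, 0, 0, 0.0002, 0.004, 0, 0], [0, 0, 0, 0.0003, 0.006, 0, 0], [0, 0, 0, 0.0004, 0.0075, 0, 0], [0, 0, 0, 0.0004, 0.0075, 0, 0]]
  ]
}}

```text
time: 49.3
ee_pos: [0.5516, -0.1732, 0.0979]
eef_rot: [0.152, 0.988, -0.001, 0.0]
ft_force: [-1.6, -2.8, 6.7]
width: 0.0136
grip_force: 40.0
```

>>> {"method": "step_arm", "body": {
  "deltas": [
    [[0, 0, 0, 0, 0.0015, 0, 0], [0, 0, 0, 0.0001, 0.003, 0, 0], [0, 0, 0, 0.0001, 0.003, 0, 0], [0, 0, 0, 0.0001, 0.003, 0, 0]]
  ]
}}

```text
time: 49.8
ee_pos: [0.5516, -0.173, 0.0978]
eef_rot: [0.154, 0.988, -0.003, -0.0]
ft_force: [-6.8, -11.6, 10.5]
width: 0.0135
grip_force: 40.0
```

>>> {"method": "step_arm", "body": {
  "deltas": [
    [[0, 0, 0.1, 0, 0, 0, 0], [0, 0, 0.2, 0, 0, 0, 0], [0, 0, 0.3, 0, 0, 0, 0], [0, 0, 0.4, 0, 0, 0, 0], [0, 0, 0.5, 0, 0, 0, 0], [0, 0, 0.6, 0, 0, 0, 0], [0, 0, 0.7, 0, 0, 0, 0], [0, 0, 0.8, 0, 0, 0, 0], [0, 0, 0.9, 0, 0, 0, 0], [0, 0, 1.0, 0, 0, 0, 0], [0, 0, 1.1, 0, 0, 0, 0], [0, 0, 1.2, 0, 0, 0, 0], [0, 0, 1.3, 0, 0, 0, 0], [0, 0, 1.33, 0, 0, 0, 0], [0, 0, 1.33, 0, 0, 0, 0], [0, 0, 1.33, 0, 0, 0, 0]]
  ],
  "squeeze": 55
}}

```text
time: 51.8
ee_pos: [0.5515, -0.1731, 0.0978]
eef_rot: [0.731, 0.683, -0.002, 0.001]
ft_force: [-5.0, -10.2, 9.4]
width: 0.0135
grip_force: 55.0
```

```bash
python3 -c "
from h import *
rows();print(readout.read_state()['torque'])"
```

```text
t 51.80 pos [ 0.5515 -0.1731  0.0978] yaw 1.503 w 0.0135 F [ -5.  -10.2   9.4]
[-2.27863102  1.15082669 -0.04289654]
```

>>> {"method": "step_arm", "body": {
  "deltas": [
    [[0, 0, 0, 0, 0, 0, 50], [0, 0, 0, 0, 0, 0, 50], [0, 0, 0, 0, 0, 0, 50], [0, 0, 0, 0, 0, -0.05, 50], [0, 0, 0, 0, 0, -0.1, 50], [0, 0, 0, 0, 0, -0.15, 50], [0, 0, 0, -0.2, -0.05, -0.17, 50], [0, 0, 0, -0.2, -0.05, -0.17, 50], [0, 0, 0, -0.2, -0.05, -0.17, 50], [0, 0, 0, -0.2, -0.05, -0.17, 50], [0, 0, 0, -0.2, -0.05, -0.17, 50], [0, 0, 0, -0.2, -0.05, -0.17, 50], [0, 0, 0, -0.2, -0.05, -0.17, 50]]
  ]
}}

```text
time: 53.42
ee_pos: [0.4906, -0.3634, 0.2677]
eef_rot: [0.728, 0.685, 0.0, 0.0]
ft_force: [-0.1, 0.2, -0.6]
width: 0.043
grip_force: 0.0
```

```bash
python3 -c "
from place import *
shot('top','t8.png',(330,150,530,290),4)"
```

```text
(no output)
```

View pics/t8.png

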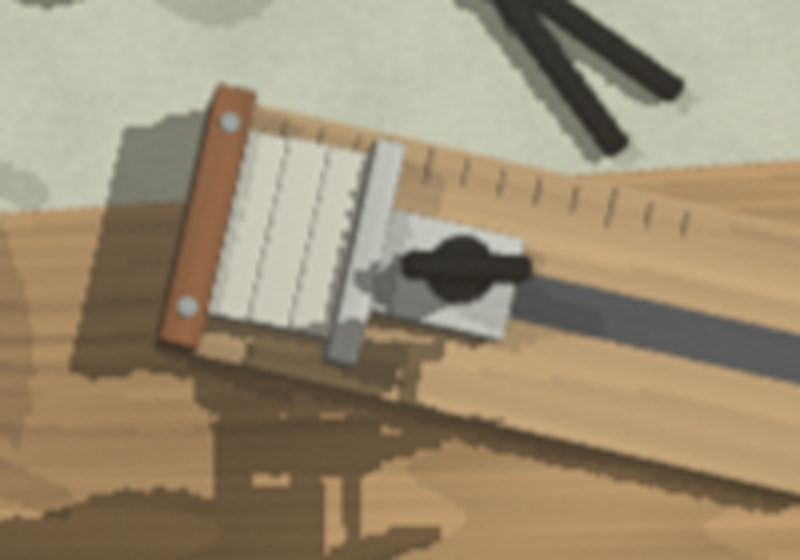

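```bash
python3 -c "
from bench import r
print(r.close_job())"
```

```text
the job is handed in; nothing more can be done
None
```

The three full-length rods (b, d and e) are clamped square and centred between fence and jaw with the knob tight, the offcut is still in the magazine, and the job was handed in at about 53 s; no verdict was returned.

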